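# Shut the candle cooling box and hold its inspection flap at the pointer

### The arm

A 7-joint arm with a two-finger parallel gripper is mounted at the origin on the work surface. World frame = base frame: x ahead of the robot, y to its left, z up, the work surface at z = 0. Lengths are in m, angles in rad, forces in N, time in s.
With the tool pointing down it reaches from about 0.4 to 0.85 m from the base axis. Payload 10.4 kg.
Tool frame: the origin (TCP) lies between the finger pads; the fingertips stand 22 mm ahead of it and the grasp point (between the pads) lies 3 mm ahead of it; z points along the fingers, y is the line along which they close (so a half turn about z gives the same grasp; the last joint's range is limited). The gripper opens to 85 mm and grips with 20 to 120 N. Pads are 22 mm wide; open, the fingers measure 114 mm over their backs; the gripper's body (76 mm by 85 mm) begins 54 mm behind the grasp point. The pads swing forward as they close: fully open they stand 13 mm farther back than shut.
Start: joints at [1.168, 0.332, -0.065, 1.46, 0.022, 1.35, -0.088], TCP at [0.232, -0.58, 0.23] pointing down, gripper open.
Joint ranges: [-2.6, 2.6], [-0.5, 2.12], [-1.47, 1.34], [0.16, 2.42], [-1.27, 4.41], [0.06, 2.06], [-2.6, 2.6]. Speed limits (rad/s): [2.22, 2.22, 2.79, 2.79, 3.14, 3.14, 3.14].

### API

Orientations are given as a unit quaternion [x, y, z, w].
In Python, from workcell import manip, camera, ticket, boxes_of, outline_of gives the robot as it stands.
- The arm moves only by the tool carry_out, never from a script. Its argument "deltas" is a list of rows, each a list of 5 numbers: the shift along the tool's x, y, z as a fraction of full scale, then the turn about the tool's z as a fraction of full scale, then the opening, from -1 (shut) to 1 (fully open), so that 0 is half open. In form: [[tx, ty, tz, spin, gripper], ...]. A call has 1 to 20 rows; each row is the pose to reach, as a shift and turn from the pose commanded when the call began, along the tool's axes at that moment; what a row does not reach only later rows make up. Full scale, the value 1, is 150 mm for a shift and 30 degrees for a turn. A row lasts 1/8 s, in which the tool goes at most 62.5 mm and 10.7 degrees, less where a joint would pass 70% of its speed; a pose out of reach is approached as far as the arm can. A call with a number of a shift or a turn outside -1 to 1 is refused whole. A call with a gripper value outside its range is refused whole. The fingers move at their own pace and stop on an object; "force" is the grip in N (left out, the last holds). Time passes only in rows, so rows that repeat a pose let the fingers close. It gives the time, the measured TCP pose, the force, the opening and the grip force at its end, in the units of the state.
- manip.get_obs(): the state, without advancing time (a new reading comes with each control period).
- camera(name): name is "scene" or "top" or "wrist"; returns a dict with "img" (384x512x3 uint8, red, green, blue), "depth" (384x512 float32, m along the optical axis (not along the pixel's ray), 0 where there is no reading), "vertical_fov" (degrees; the focal length in pixels is half the picture's height over the tangent of half this angle, whatever the lens; pixels are square), "cx", "cy" (the principal point, pixels), "R" (3x3) and "t" (3): a world point X has camera coordinates R X + t. Camera axes: x right, y down, z forward; pixel columns grow to the right and rows downward; lengths in m; the calibration is good to about 2 mm. A picture is of the moment at which its call begins.
- ticket.hand_in(): hands the job in; it is judged then, once.
Trained networks look in a picture, given as the dict that the camera call returned (one of the last four; its "shot" number tells which), for a name from the list of things; names that differ only in an ending like _2 or _b are one class to them, and where a whole thing is asked for, a point or a joint stands for the part that bears it (a point fixed in the world has none). Each returns a list of dicts, best first, with "conf" (0 to 1); they miss things now and then, are a little off and sometimes report something else, mostly with a low value. They report only what shows in the picture. A call takes as long as a camera call.
- boxes_of(query, picture): "position" ([x, y, z] in m, in world coordinates, good to about 4 mm: the middle of the surface that is visible of it).
- outline_of(query, picture): "region" (384x512 bool, what is visible of it).
The state is a dict: "clock": time; "joint_pos": joint angles; "joint_velocities": joint speeds; "tau": joint torques, N m; "position": TCP position; "ee_rot": TCP orientation; "ft_force": force on the tool from outside, world axes, zero at the start; "torque": the same for the moment, N m; "grip_width": opening from 0.0 (shut) to 1.0 (fully open); "grasp_force": force on a finger pad.
Only numpy, scipy, OpenCV 4.12 (cv2) and the standard library are available. Lean on these libraries where they do the work, as an engineer would, in place of code of your own. Each camera call takes 0.05 s, during which the arm holds its last target. There are 200 camera calls.

### The job

The tray of freshly poured candles is loaded in the grey cooling box: push its drawer fully shut, and only then lift the glazed inspection flap on top by its bar handle until the flap lies parallel with the dark pointer arm at the box's side. Hold it there so that a colleague can look in: finish while still holding the flap with the gripper, since it falls shut by itself. Do not shift the pointer, and leave everything else on the table where it stands.

Things in the scene. Friction and masses are not known exactly. Their poses are not given: they have to be found in the camera images.
- coolbox: grey sheet-steel cooling box fixed to the table, 190 mm deep (x), 250 mm wide (y), 140 mm high without the flap. Origin: centre of its underside. Its x points from its drawer side (towards the robot) to its hinge side, y to the pointer's side, z up; it stands turned by up to about 0.3 rad.
- drawer (a joint): drawer holding six candle pots, at the box's front (its -x side): 0 = fully shut, grows up to 0.1 as it slides out along the box's -x (m). Starts 0.03 to 0.06 open. About 1.5 N of friction plus some drag; it stays where it is left.
- drawer_pull (a point): centre of the outer (box -x) face of the drawer's pull, an aluminium strip 130 mm wide (box y) and 28 mm high that stands out 20 mm from the drawer's front, 112 mm above the table; push here along the box's +x. With the drawer shut this point lies 127 mm from the box's centre towards its -x.
- flap (a joint): aluminium-framed clear flap that covers the box's top, hinged on the box's far (+x) upper edge: 0 = lying shut, grows as its near edge rises (rad), stop at 1.35. Weighs about 0.3 to 0.6 kg, with nearly no hinge friction: falls shut whenever let go.
- flap_handle (a point): middle of the flap's handle, a round steel bar 12 mm in diameter and 122 mm long, parallel to the hinge (box y), carried on two posts 110 mm apart, its centre 35 mm above the flap's upper face and 170 mm from the hinge line (along the flap) and 47 mm above it (square to the flap). Axes are the flap's: x from the near edge towards the hinge, y along the hinge, z square to the flap. The near edge of the flap is 30 mm beyond the bar.
- flap_hinge (a point): middle of the flap's hinge line, at the flap's underside, 140 mm above the table, 95 mm from the box's centre towards its +x. The flap measures 200 mm from here to its near edge, 250 mm wide, 12 mm thick. Axes are the flap's.
- pointer (a joint): dark steel pointer arm on the box's left (+y) side, turning stiffly about the flap's hinge line: same zero and sense as the flap's joint (rad), so the flap is at the mark when both joints read the same. Set anywhere from 0.45 to 0.95; friction-held, not to be moved.
- pointer_tip (a point): centre of the ball (18 mm) at the pointer's free end, 205 mm from the hinge line, 18 mm outside the box's left side; x runs along the arm towards the hinge, y along the hinge. A thin fixed quadrant arc with ticks stands between pointer and flap.
- candle_a: finished blue beaded candle pot, 76 mm across, 90 mm high, standing at the left side of the cooling box; not part of the job. Origin: centre of its underside.
- candle_b: finished blue beaded candle pot like the other, standing at the right side of the cooling box; not part of the job. Origin: centre of its underside.
- jug: clear plastic measuring jug, 100 mm across, 130 mm high, with a handle; not part of the job. Origin: centre of its underside.
- scent: amber bottle with a black cap, 54 mm across, 130 mm high; not part of the job. Origin: centre of its underside.
- wickbox: open cardboard box, 100 x 140 x 50 mm; not part of the job. Origin: centre of its underside.
- tape: cardboard ring lying flat, 90 mm across, 24 mm high; not part of the job. Origin: centre of its underside.

How it is judged:
By the outcome, as a careful person would: the job done as asked, in the order asked, and still so for the second after the job is handed in, while the arm keeps its last pose, push and grip.
It also fails if it takes over 46 s, if anything falls off the work surface, if the arm or the gripper's body presses on something with over 40 N, if the wrist force passes 120 N, or if a joint passes its speed limit or range.

## Working session

There is one attempt and no reset: what is moved stays moved. The work goes in short steps, Python scripts to look and compute and a tool call to move; the robot and the scene stay as the last step left them, time stands still between calls to the robot, and variables do not carry over. Pictures are saved under pics/ and viewed, at most 10 in all, crops included, and the job is handed in when it is done.

Besides the shell and the picture viewer there is one more tool, called after "Request:" as name([rows], argument=value, ...), one row to a line, values as JSON. carry_out: Moves the arm, as the interface text tells. Its arguments: {"type":"object","properties":{"deltas":{"type":"array","items":{"type":"array","items":{"type":"number"}}},"force":{"type":"number"}},"required":["deltas"]}

```bash
mkdir -p pics; cat > h.py <<'E'
import numpy as np, cv2
from workcell import manip, camera, ticket, boxes_of, outline_of
from scipy.spatial.transform import Rotation as Ro
def f_of(p): return p["img"].shape[0]/2/np.tan(np.radians(p["vertical_fov"])/2)
def unproj(p,mask=None):
    d=p["depth"]; v,u=np.nonzero((d>0)&(mask if mask is not None else True))
    z=d[v,u]; f=f_of(p)
    c=np.c_[(u-p["cx"])*z/f,(v-p["cy"])*z/f,z]
    return (c-p["t"])@p["R"]
def save(p,n): cv2.imwrite(f"pics/{n}.png",cv2.cvtColor(p["img"],cv2.COLOR_RGB2BGR))
E
python3 - <<'E'
from h import *
o=manip.get_obs(); print({k:np.round(v,3) for k,v in o.items()})
P={}
for n in("scene","top"):
    p=camera(n); save(p,n+"0")
    for q in("coolbox","drawer_pull","flap_handle","flap_hinge","pointer_tip","pointer","candle_a","jug","scent","wickbox","tape"):
        print(n,q,[(np.round(b["position"],3).tolist(),round(b["conf"],2)) for b in boxes_of(q,p)[:2]])
a=[cv2.imread(f"pics/{n}0.png") for n in("scene","top")]
cv2.imwrite("pics/both.png",cv2.resize(np.vstack(a),(600*512//768*1,600)) if 0 else cv2.resize(np.hstack(a),(800,300)))
E
```

```text
{'clock': np.float64(0.0), 'joint_pos': array([ 1.168,  0.333, -0.065,  1.461,  0.022,  1.35 , -0.089]), 'joint_velocities': array([-0.001, -0.001, -0.   ,  0.001, -0.001, -0.   ,  0.001]), 'tau': array([ 0.0000e+00, -6.2545e+01,  4.9000e-02, -3.9160e+01,  1.6000e-02,
        1.0000e-02,  0.0000e+00]), 'position': array([ 0.232, -0.58 ,  0.229]), 'ee_rot': array([ 0.982,  0.189, -0.   , -0.001]), 'ft_force': array([ 0.218, -0.219,  0.682]), 'torque': array([ 0.022, -0.   , -0.082]), 'grasp_force': np.float64(0.0), 'grip_width': np.float64(0.992)}
scene coolbox [([0.648, 0.061, 0.148], 0.66)]
scene drawer_pull [([0.503, -0.017, 0.129], 0.68), ([0.605, -0.47, 0.075], 0.61)]
scene flap_handle [([0.622, 0.084, 0.142], 0.84), ([0.604, -0.473, 0.077], 0.18)]
scene flap_hinge [([0.62, 0.085, 0.146], 0.87)]
scene pointer_tip [([0.62, 0.241, 0.189], 0.74), ([0.61, 0.338, 0.089], 0.19)]
scene pointer [([0.697, -0.102, 0.084], 0.55), ([0.648, 0.063, 0.15], 0.3)]
scene candle_a [([0.697, -0.103, 0.086], 0.73), ([0.611, 0.337, 0.088], 0.65)]
scene jug [([0.427, 0.494, 0.086], 0.81)]
scene scent [([0.606, -0.474, 0.076], 0.77)]
scene wickbox [([0.305, -0.487, 0.023], 0.86), ([0.622, 0.082, 0.148], 0.37)]
scene tape [([0.306, -0.487, 0.024], 0.64), ([0.614, 0.466, 0.018], 0.61)]
top coolbox [([0.588, 0.099, 0.147], 0.81), ([0.609, 0.094, 0.149], 0.59)]
top drawer_pull []
top flap_handle [([0.614, 0.094, 0.146], 0.86)]
top flap_hinge [([0.605, 0.095, 0.148], 0.71), ([0.32, -0.487, 0.001], 0.37)]
top pointer_tip []
top pointer []
top candle_a [([0.586, 0.328, 0.092], 0.87), ([0.668, -0.097, 0.091], 0.85)]
top jug [([0.402, 0.528, 0.057], 0.66)]
top scent [([0.583, -0.46, 0.088], 0.59)]
top wickbox [([0.318, -0.491, 0.003], 0.67)]
top tape [([0.607, 0.465, 0.022], 0.45)]
```

View pics/both.png

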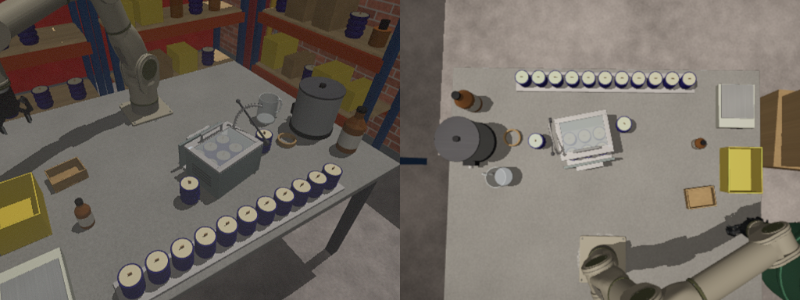

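```bash
python3 - <<'E'
from h import *
# box yaw from flap + pointer etc
for n in("top","scene"):
    p=camera(n); print(n,"cam pos",np.round(-p["R"].T@p["t"],3), "fwd",np.round(p["R"][2],2))
    for q in("flap","coolbox","pointer","pointer_tip","drawer_pull","drawer","flap_handle"):
        for o in outline_of(q,p)[:2]:
            m=o["region"]; X=unproj(p,m)
            print(n,q,round(o["conf"],2),m.sum(),"px med",np.round(np.median(np.argwhere(m),0)),"pctl5/95",np.round(np.percentile(X,[3,50,97],axis=0),3).tolist() if len(X) else None)
            if q in("flap","coolbox") and n=="top":
                Y=X[(abs(X[:,2]-.152)<.01)]; r=cv2.minAreaRect((Y[:,:2]*1000).astype(np.float32)); print("rect",r)
E
```

```text
top cam pos [0.473 0.005 1.666] fwd [ 0.05  0.01 -1.  ]
top flap 0.66 3677 px med [173. 235.] pctl5/95 [[0.51, -0.023, 0.141], [0.609, 0.094, 0.149], [0.709, 0.212, 0.184]]
rect ((609.6961059570312, 94.8033447265625), (200.5972442626953, 249.82577514648438), 11.50744915008545)
top coolbox 0.97 4649 px med [179. 236.] pctl5/95 [[0.465, -0.026, 0.008], [0.585, 0.093, 0.148], [0.705, 0.22, 0.192]]
rect ((609.36572265625, 105.94146728515625), (204.53623962402344, 271.656494140625), 11.5625581741333)
top pointer_tip 0.5 36 px med [156. 193.] pctl5/95 [[0.512, 0.218, 0.138], [0.67, 0.25, 0.156], [0.688, 0.258, 0.27]]
top drawer_pull 0.67 727 px med [207. 242.] pctl5/95 [[0.454, -0.034, 0.004], [0.486, 0.069, 0.089], [0.524, 0.173, 0.135]]
top drawer 0.64 784 px med [227. 126.] pctl5/95 [[0.359, 0.461, -0.0], [0.403, 0.531, 0.057], [0.445, 0.559, 0.13]]
top drawer 0.58 819 px med [207. 242.] pctl5/95 [[0.452, -0.031, 0.004], [0.486, 0.069, 0.094], [0.524, 0.173, 0.136]]
top flap_handle 0.85 3655 px med [173. 235.] pctl5/95 [[0.512, -0.023, 0.141], [0.609, 0.095, 0.149], [0.706, 0.211, 0.184
[... 470 characters left out ...]
pctl5/95 [[0.521, 0.219, 0.13], [0.621, 0.244, 0.188], [0.692, 0.258, 0.264]]
scene pointer_tip 0.75 216 px med [156. 323.] pctl5/95 [[0.215, 0.217, -0.002], [0.602, 0.244, 0.191], [0.694, 0.479, 0.265]]
scene pointer_tip 0.17 1055 px med [138. 343.] pctl5/95 [[0.341, 0.462, -0.002], [0.427, 0.499, 0.081], [0.458, 0.67, 0.129]]
scene drawer_pull 0.76 516 px med [184. 237.] pctl5/95 [[0.454, -0.05, 0.01], [0.503, -0.022, 0.124], [0.514, 0.136, 0.133]]
scene drawer 0.76 432 px med [186. 237.] pctl5/95 [[0.456, -0.05, 0.012], [0.505, -0.023, 0.124], [0.514, 0.128, 0.133]]
scene flap_handle 0.71 3778 px med [187. 284.] pctl5/95 [[0.52, -0.029, 0.142], [0.62, 0.084, 0.148], [0.719, 0.214, 0.185]]
```

The top picture (right half) shows the grey box at about (585,138), with its drawer pull below it and the pointer at its left. The candle pots stand on both sides. The box is turned by about +11.5°. Next I'll measure the drawer and pointer in box axes.

```bash
cat >> h.py <<'E'
def tobox(X,c,yaw):
    d=X-np.array([c[0],c[1],0]); R=Ro.from_euler('z',yaw).as_matrix(); return d@R
E
python3 - <<'E'
from h import *
for n in("top","scene"):
    p=camera(n); o=outline_of("coolbox",p)[0]; X=unproj(p,o["region"]); m=outline_of("flap",p)[0]["region"]; F=unproj(p,m)
    F=F[(abs(F[:,2]-.148)<.012)]
    (cx,cy),wh,a=cv2.minAreaRect((F[:,:2]*1000).astype(np.float32)); print(n,cx,cy,wh,a)
    a=a if a<45 else a-90; yaw=np.radians(a); c=np.array([cx,cy])/1000+.005*np.array([np.cos(yaw),np.sin(yaw)])
    A=unproj(p); A=tobox(A,c,yaw)
    # bar
    B=A[(A[:,2]>.17)&(A[:,2]<.21)&(abs(A[:,1])<.07)&(abs(A[:,0])<.11)]; print("bar",len(B),np.round(np.percentile(B,[5,50,95],axis=0),4).tolist())
    # pull
    D=A[(A[:,2]>.10)&(A[:,2]<.136)&(abs(A[:,1])<.07)&(A[:,0]>-.25)&(A[:,0]<-.1)]; print("pull",len(D),np.round(np.percentile(D,[2,10,50,98],axis=0),4).tolist())
    # pointer
    Q=A[(A[:,1]>.126)&(A[:,1]<.165)&(A[:,2]>.12)&(A[:,0]>-.13)&(A[:,0]<.12)]
    for q in Q[np.argsort(-Q[:,2])][:60:2]: print(np.round(q,3).tolist(), round(float(np.arctan2(q[2]-.14,.095-q[0])),3), round(float(np.hypot(q[2]-.14,.095-q[0])),3),end=";")
    print()
E
```

```text
top 609.3511962890625 94.83867645263672 (200.67532348632812, 250.2557373046875) 11.494677543640137
bar 114 [[-0.0803, -0.054, 0.1861], [-0.0748, -0.0004, 0.1905], [-0.0696, 0.054, 0.1973]]
pull 291 [[-0.1633, -0.0645, 0.1186], [-0.1608, -0.0531, 0.1224], [-0.1483, -0.0003, 0.1273], [-0.1328, 0.0629, 0.1351]]
[0.049, 0.135, 0.307] 1.304 0.173;[0.039, 0.131, 0.302] 1.239 0.172;[0.049, 0.129, 0.302] 1.294 0.168;[0.053, 0.132, 0.3] 1.315 0.166;[0.043, 0.131, 0.298] 1.253 0.167;[0.033, 0.129, 0.297] 1.193 0.169;[0.039, 0.128, 0.297] 1.229 0.166;[0.047, 0.131, 0.296] 1.27 0.163;[0.046, 0.127, 0.295] 1.265 0.162;[0.021, 0.136, 0.294] 1.121 0.171;[0.017, 0.136, 0.293] 1.101 0.172;[0.027, 0.131, 0.292] 1.149 0.166;[0.031, 0.134, 0.29] 1.168 0.164;[0.028, 0.135, 0.29] 1.149 0.164;[0.027, 0.128, 0.289] 1.141 0.164;[0.034, 0.134, 0.289] 1.185 0.161;[0.017, 0.13, 0.289] 1.086 0.168;[0.024, 0.13, 0.285] 1.114 0.161;[0.014, 0.132, 0.284] 1.059 0.166;[0.015, 0.135, 0.282] 1.057 0.163;[0.004, 0.131, 0.28] 0.994 0.167;[0.008, 0.133, 0.279] 1.012 0.164;[-0.066, 0.14, 0.276] 0.7 0.21;[-0.003, 0.129, 0.2
[... 833 characters left out ...]
 0.133, 0.296] 1.113 0.173;[0.032, 0.127, 0.294] 1.181 0.167;[0.052, 0.134, 0.294] 1.299 0.16;[0.041, 0.129, 0.294] 1.23 0.163;[0.023, 0.128, 0.293] 1.132 0.169;[0.027, 0.128, 0.291] 1.149 0.166;[0.031, 0.128, 0.29] 1.17 0.163;[0.023, 0.128, 0.29] 1.124 0.166;[0.017, 0.132, 0.289] 1.087 0.168;[0.025, 0.126, 0.288] 1.129 0.163;[0.038, 0.134, 0.287] 1.2 0.157;[0.021, 0.128, 0.285] 1.098 0.163;[0.012, 0.128, 0.284] 1.051 0.166;[0.014, 0.126, 0.283] 1.057 0.164;[0.006, 0.127, 0.282] 1.009 0.167;[0.003, 0.136, 0.28] 0.988 0.168;[0.006, 0.128, 0.278] 1.0 0.164;[-0.003, 0.13, 0.276] 0.945 0.168;[-0.004, 0.126, 0.274] 0.935 0.167;[-0.012, 0.137, 0.273] 0.891 0.171;[-0.008, 0.127, 0.272] 0.908 0.167;
```

Request:
carry_out([
  [0.94,-0.56,-0.33,-1,-1],
  [0.94,-0.56,-0.33,-1,-1],
  [0.94,-0.56,-0.33,-1,-1],
  [0.94,-0.56,-0.33,-1,-1],
], force=40)

```text
clock: 2.8
position: [0.3349, -0.4475, 0.2808]
ee_rot: [0.898, 0.44, 0.001, 0.001]
ft_force: [-0.1, -0.3, 0.3]
grip_width: 0.142
grasp_force: 0.0
```

Request:
carry_out([
  [0.965,-0.12,0,-1,-1],
  [0.965,-0.12,0,-1,-1],
  [0.965,-0.12,0,-1,-1],
  [0.965,-0.12,0,-1,-1],
])

```text
clock: 3.3
position: [0.4073, -0.3249, 0.279]
ee_rot: [0.756, 0.655, -0.0, 0.0]
ft_force: [-0.3, -0.5, -0.6]
grip_width: 0.001
grasp_force: 0.0
```

Request:
carry_out([
  [0.96,-0.1,0,-0.66,-1],
  [0.96,-0.1,0,-0.66,-1],
  [0.96,-0.1,0,-0.66,-1],
])

```text
clock: 3.68
position: [0.4126, -0.1794, 0.2793]
ee_rot: [0.633, 0.774, -0.0, 0.0]
ft_force: [0.4, 0.2, 0.1]
grip_width: 0.001
grasp_force: 0.0
```

Request:
carry_out([
  [1,0.34,0,0,-1],
  [1,0.34,0,0,-1],
  [1,0.34,0,0,-1],
])

```text
clock: 4.05
position: [0.433, -0.0227, 0.2793]
ee_rot: [0.634, 0.773, 0.0, 0.0]
ft_force: [0.2, 0.0, 0.2]
grip_width: -0.003
grasp_force: 0.0
```

Request:
carry_out([
  [0.53,0,0,0,-1],
  [0.53,0,0,0,-1],
  [0.53,0,0,0,-1],
])

```text
clock: 4.42
position: [0.4172, 0.0533, 0.2792]
ee_rot: [0.634, 0.774, 0.0, 0.0]
ft_force: [0.0, -0.8, 0.9]
grip_width: 0.001
grasp_force: 0.0
```

```bash
python3 - <<'E'
from h import *
print(manip.get_obs()["position"])
p=camera("wrist"); save(p,"w1"); A=unproj(p); print(-p["R"].T@p["t"],p["R"][2])
c,yaw=(.617,.097),.2025
A=tobox(A,c,yaw)
B=A[(A[:,2]>.175)&(A[:,2]<.21)&(abs(A[:,1])<.05)&(abs(A[:,0])<.11)]; print("bar",len(B),np.round(np.percentile(B,[5,50,95],axis=0),4).tolist() if len(B) else 0)
if len(B)>20: print("bar slope",np.polyfit(B[:,1],B[:,0],1))
D=A[(A[:,2]>.10)&(A[:,2]<.136)&(abs(A[:,1])<.06)&(A[:,0]>-.2)&(A[:,0]<-.11)]; print("pull",len(D),np.round(np.percentile(D,[2,10,50,90,98],axis=0),4).tolist() if len(D) else 0)
D=D[D[:,0]<np.percentile(D[:,0],30)] if len(D) else D
if len(D)>20: print("pull slope",np.polyfit(D[:,1],D[:,0],1))
E
```

```text
[0.41715102 0.05329152 0.27920792]
[0.40342111 0.12351019 0.42522213] [ 0.05833738 -0.2791628  -0.95847007]
bar 1891 [[-0.0797, -0.044, 0.1886], [-0.0765, 0.0044, 0.1936], [-0.0701, 0.0459, 0.1954]]
bar slope [ 0.00089474 -0.07588399]
pull 3942 [[-0.1628, -0.0572, 0.1087], [-0.1622, -0.0457, 0.1263], [-0.1477, 0.005, 0.1282], [-0.1347, 0.0497, 0.1342], [-0.1319, 0.0576, 0.1349]]
pull slope [ 6.71613781e-05 -1.59951401e-01]
```

View pics/w1.png

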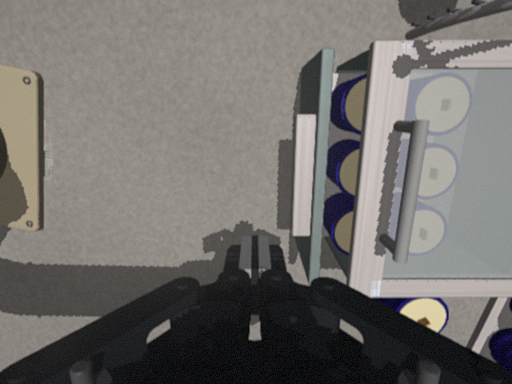

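The wrist view shows the pull at about (305,175), the bar handle at about (410,190) and the shut fingers at (255,262) in front of the pull. The measured positions agree with the box model, and the drawer is about 35 mm open. I'll descend and push.

Request:
carry_out([
  [0,0,0.4,0,-1],
  [0,0,0.8,0,-1],
  [0,0,1,0,-1],
  [0,0,1,0,-1],
])

```text
clock: 4.97
position: [0.4157, 0.0523, 0.1273]
ee_rot: [0.634, 0.773, -0.001, -0.002]
ft_force: [0.5, 0.4, 0.1]
grip_width: 0.003
grasp_force: 0.0
```

Request:
carry_out([
  [0,0.1,0,0,-1],
  [0,0.16,0,0,-1],
  [0,0.2,0,0,-1],
  [0,0.24,0,0,-1],
  [0,0.28,0,0,-1],
  [0,0.32,0,0,-1],
  [0,0.35,0,0,-1],
  [0,0.37,0,0,-1],
  [0,0.37,0,0,-1],
])

```text
clock: 6.1
position: [0.4712, 0.0656, 0.1289]
ee_rot: [0.632, 0.775, 0.0, -0.0]
ft_force: [0.2, 0.2, 1.3]
grip_width: -0.003
grasp_force: 0.0
```

Request:
carry_out([
  [0,0.01,0,0,-1],
  [0,0.02,0,0,-1],
  [0,0.03,0,0,-1],
  [0,0.04,0,0,-1],
])

```text
clock: 6.6
position: [0.477, 0.0667, 0.1289]
ee_rot: [0.632, 0.775, -0.0, -0.0]
ft_force: [-1.6, 0.3, 0.4]
grip_width: -0.001
grasp_force: 0.8
```

```bash
python3 - <<'E'
from h import *
p=camera("wrist"); save(p,"w2"); A=tobox(unproj(p),(.616,.097),.2025)
D=A[(A[:,2]>.115)&(A[:,2]<.13)&(A[:,1]>.02)&(A[:,1]<.06)&(A[:,0]>-.2)&(A[:,0]<-.108)]; print("pull",len(D),np.round(np.percentile(D,[2,10,50,90,98],axis=0),4).tolist() if len(D) else 0)
E
```

```text
pull 3011 [[-0.1545, 0.021, 0.1259], [-0.1529, 0.0245, 0.1267], [-0.1449, 0.0411, 0.1277], [-0.137, 0.0565, 0.1284], [-0.1353, 0.0595, 0.129]]
```

View pics/w2.png

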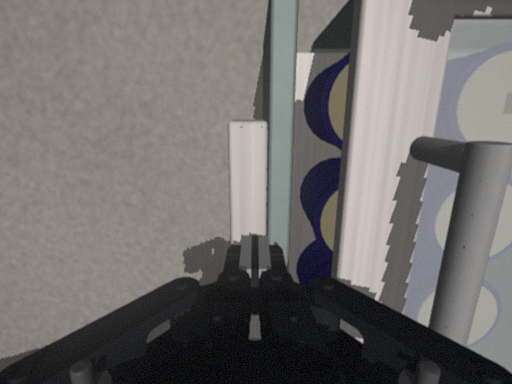

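The wrist view shows the pull's visible end at (230–268, 121–240) and the fingertips at (255,240). The drawer is still partly open. The tips may be over the pull rather than in front of it, so I'll check numerically.

```bash
python3 - <<'E'
from h import *
o=manip.get_obs(); Rt=Ro.from_quat(o["ee_rot"]).as_matrix(); T=o["position"]
print("tip",T+Rt@[0,0,.022],tobox((T+Rt@[0,0,.022])[None],(.616,.097),.2025))
p=camera("wrist"); f=f_of(p)
def proj(X): c=p["R"]@X+p["t"]; return np.round([f*c[0]/c[2]+p["cx"],f*c[1]/c[2]+p["cy"]],1)
Rb=Ro.from_euler('z',.2025).as_matrix(); W=lambda x,y,z:Rb@[x,y,z]+[.616,.097,0]
print("tip px",proj(T+Rt@[0,0,.022]),"tcp px",proj(T), "tip at z.126", proj(T+Rt@[0,0,.003]))
for x in(-.163,-.154,-.127): print(x,proj(W(x,.065,.126)),proj(W(x,0.02,.126)),proj(W(x,0,.126)))
print("flap edge",proj(W(-.105,.05,.152)))
d=p["depth"]
print("depth at tip rows",[(r,round(float(d[r,255]),3)) for r in(225,232,238,242,246,255,265,280)])
z=lambda r,c:(p["R"].T@(np.array([(c-p["cx"])*d[r,c]/f,(r-p["cy"])*d[r,c]/f,d[r,c]])-p["t"]))
for r,c in((238,247),(245,247),(255,247),(265,247),(245,262),(258,262),(200,250),(200,232),(100,350),(100,360)): print(r,c,np.round(tobox(z(r,c)[None],(.616,.097),.2025)[0],4))
s=camera("scene"); A=tobox(unproj(s),(.6175,.0975),.2025)
D=A[(A[:,2]>.118)&(A[:,2]<.13)&(A[:,1]>.02)&(A[:,1]<.06)&(A[:,0]>-.2)&(A[:,0]<-.108)]; print("scene pull",len(D),np.round(np.percentile(D,[2,10,50,90],axis=0),4).tolist() if len(D) else 0)
cv2.imwrite("pics/s2.png",cv2.resize(cv2.cvtColor(s["img"][100:260,180:380],cv2.COLOR_RGB2BGR),(750,600),interpolation=cv2.INTER_CUBIC))
E
```

```text
tip [0.4772321  0.06670823 0.10697604] [[-0.14202468 -0.00176397  0.10697604]]
tip px [253.3 230.5] tcp px [253.2 246.3] tip at z.126 [253.2 243.9]
-0.163 [210.4 120.2] [214.  206.9] [215.5 241.1]
-0.154 [228.7 120.2] [230.8 206.9] [231.7 241.1]
-0.127 [283.5 120.2] [281.2 206.9] [280.2 241. ]
flap edge [340.5 158.9]
depth at tip rows [(225, 0.158), (232, 0.159), (238, 0.149), (242, 0.143), (246, 0.139), (255, 0.13), (265, 0.121), (280, 0.12)]
238 247 [-0.1451  0.0078  0.1391]
245 247 [-0.1449  0.008   0.1475]
255 247 [-0.1447  0.0085  0.1585]
265 247 [-0.1445  0.0078  0.166 ]
245 262 [-0.1378  0.0085  0.1485]
258 262 [-0.1381  0.0082  0.1607]
200 250 [-0.1437  0.0241  0.1268]
200 232 [-0.1531  0.0245  0.1281]
100 350 [-0.1029  0.0736  0.1512]
100 360 [-0.1002  0.0735  0.1549]
scene pull 29 [[-0.1554, 0.0228, 0.1228], [-0.1539, 0.0274, 0.1232], [-0.1485, 0.0404, 0.1256], [-0.1403, 0.0538, 0.1286]]
```

View pics/s2.png

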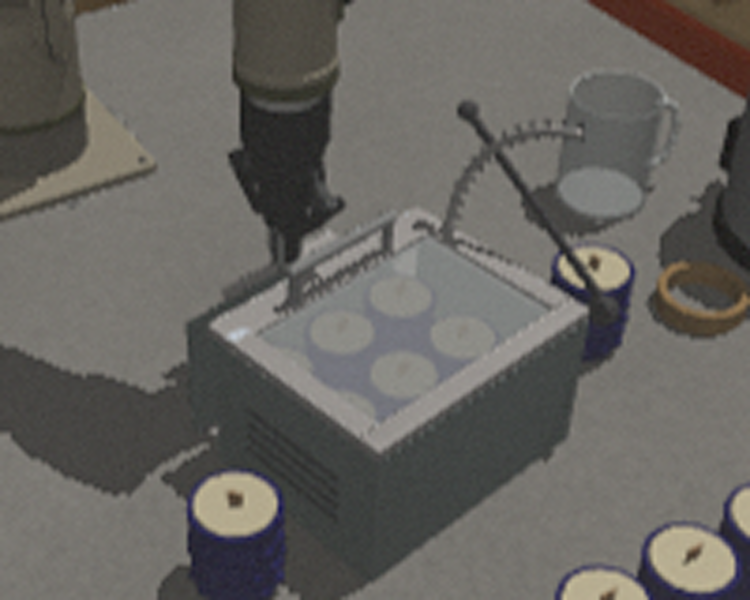

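Request:
carry_out([
  [0,-0.2,0,0,-1],
  [0,-0.42,0,0,-1],
  [0,-0.42,0,0,-1],
])

```text
clock: 7.12
position: [0.4143, 0.0532, 0.1291]
ee_rot: [0.633, 0.774, -0.001, 0.001]
ft_force: [0.6, -0.2, -0.2]
grip_width: 0.002
grasp_force: 0.0
```

```bash
python3 - <<'E'
from h import *
o=manip.get_obs(); Rt=Ro.from_quat(o["ee_rot"]).as_matrix(); T=o["position"]
p=camera("wrist"); X=(unproj(p)-T)@Rt
m=(abs(X[:,0])<.03)&(abs(X[:,1])<.03)&(X[:,2]>-.06)&(X[:,2]<.06); X=X[m]
print(T,len(X))
for z in np.arange(-.06,.06,.006):
    s=X[(X[:,2]>=z)&(X[:,2]<z+.006)]
    if len(s): print(round(z,3),len(s),np.round(s.min(0),4),np.round(s.max(0),4))
A=tobox(unproj(p),(.616,.097),.2025)
D=A[(A[:,2]>.115)&(A[:,2]<.13)&(abs(A[:,1])<.06)&(A[:,0]>-.19)&(A[:,0]<-.108)]; print("pull",len(D),np.round(np.percentile(D,[2,10,50,90,98],axis=0),4).tolist())
E
```

```text
[0.41425585 0.05315217 0.12908246] 6572
-0.06 2440 [-0.0123 -0.03   -0.06  ] [ 0.0135  0.03   -0.054 ]
-0.054 1629 [-0.013 -0.03  -0.054] [ 0.0135  0.0298 -0.048 ]
-0.048 436 [-0.0082 -0.0259 -0.048 ] [ 0.0132  0.0282 -0.042 ]
-0.042 613 [-0.0124 -0.0058 -0.042 ] [ 0.011   0.0077 -0.036 ]
-0.036 356 [ 0.0053 -0.0128 -0.036 ] [ 0.0107  0.0142 -0.03  ]
-0.03 360 [ 0.0051 -0.013  -0.03  ] [ 0.0108  0.0142 -0.024 ]
-0.024 325 [ 0.005  -0.0128 -0.024 ] [ 0.0108  0.0142 -0.018 ]
-0.018 294 [ 0.0053 -0.0128 -0.018 ] [ 0.0105  0.0142 -0.012 ]
-0.012 119 [ 0.0055 -0.0112 -0.012 ] [ 0.0105  0.0121 -0.0075]
pull 7691 [[-0.155, -0.0342, 0.1168], [-0.1547, -0.0219, 0.1237], [-0.1461, 0.0191, 0.1276], [-0.1361, 0.0524, 0.1286], [-0.1346, 0.0584, 0.1293]]
```

```bash
python3 - <<'E'
from h import *
o=manip.get_obs(); Rt=Ro.from_quat(o["ee_rot"]).as_matrix(); T=o["position"]
p=camera("wrist"); X=(unproj(p)-T)@Rt
X=X[(X[:,2]<.06)&(X[:,0]<.03)&(abs(X[:,1])<.15)]
for z in np.arange(-.12,.0,.008):
    s=X[(X[:,2]>=z)&(X[:,2]<z+.008)&(X[:,1]>-.06)&(X[:,1]<.06)]
    if len(s): print(round(z,3),len(s),np.round(s.min(0),4),np.round(s.max(0),4))
s=camera("scene"); f=f_of(s); im=cv2.cvtColor(s["img"],cv2.COLOR_RGB2BGR)
im=cv2.resize(im[100:240,180:360],None,fx=4,fy=4,interpolation=cv2.INTER_CUBIC)
for h,col in((.022,(0,0,255)),(-.0075,(0,255,0)),(0,(255,0,0))):
    c=s["R"]@(T+Rt@[0,0,h])+s["t"]; u=f*c[:2]/c[2]+[s["cx"],s["cy"]]; print(h,u)
    q=((u-[180,100])*4+2).astype(int); cv2.drawMarker(im,tuple(int(v) for v in q),col,cv2.MARKER_TILTED_CROSS,12,1)
cv2.imwrite("pics/s3.png",im)
E
```

```text
-0.104 1825 [ 0.0143 -0.0186 -0.1014] [ 0.0204  0.0195 -0.096 ]
-0.096 7354 [ 0.0051 -0.06   -0.096 ] [ 0.0188  0.06   -0.088 ]
-0.088 8436 [-0.0043 -0.0598 -0.088 ] [ 0.0175  0.06   -0.08  ]
-0.08 7471 [-0.0093 -0.0539 -0.08  ] [ 0.0172  0.0551 -0.072 ]
-0.072 3704 [-0.0099 -0.0471 -0.072 ] [ 0.017   0.0488 -0.064 ]
-0.064 5015 [-0.01   -0.0409 -0.064 ] [ 0.013   0.0416 -0.056 ]
-0.056 2429 [-0.0136 -0.0342 -0.056 ] [ 0.0135  0.0362 -0.048 ]
-0.048 867 [-0.0127 -0.0248 -0.048 ] [ 0.0131  0.026  -0.04  ]
-0.04 394 [-0.0125 -0.0129 -0.04  ] [ 0.0107  0.0142 -0.032 ]
-0.032 496 [ 0.005  -0.0129 -0.032 ] [ 0.0107  0.0142 -0.024 ]
-0.024 434 [ 0.0049 -0.0129 -0.024 ] [ 0.0106  0.0143 -0.016 ]
-0.016 292 [ 0.0052 -0.0128 -0.016 ] [ 0.0107  0.0142 -0.0082]
-0.008 9 [ 0.0093 -0.0021 -0.008 ] [ 0.0288  0.0591 -0.0003]
0.022 [243.27376714 166.77031665]
-0.0075 [243.10374698 159.89379951]
0 [243.14744997 161.66138026]
```

View pics/s3.png

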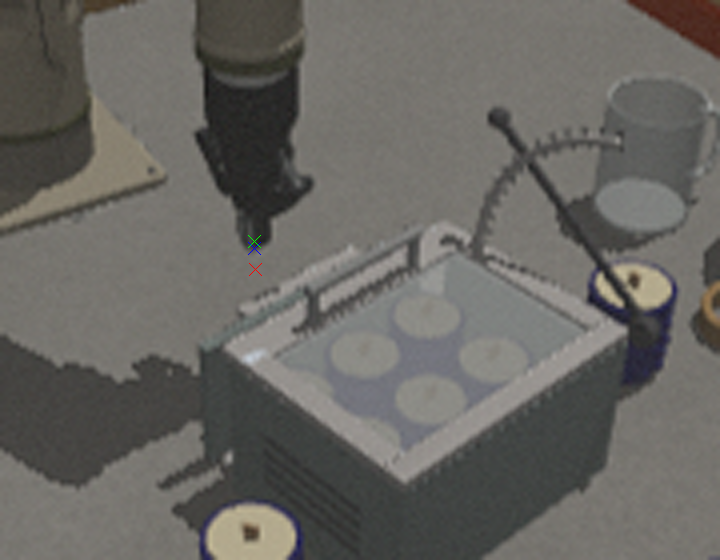

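The scene crop puts the visible fingertips at about (255,248), close to the blue mark. So with the gripper shut they reach only about 2 mm past the reported TCP, not 22 mm, and they brushed over the pull's top. I'll go lower and push again.

Request:
carry_out([
  [0,0,0.12,0,-1],
  [0,0.1,0.12,0,-1],
  [0,0.2,0.12,0,-1],
  [0,0.26,0.12,0,-1],
  [0,0.3,0.12,0,-1],
  [0,0.34,0.12,0,-1],
  [0,0.37,0.12,0,-1],
  [0,0.4,0.12,0,-1],
  [0,0.42,0.12,0,-1],
])

```text
clock: 8.4
position: [0.4772, 0.0667, 0.111]
ee_rot: [0.632, 0.775, -0.0, 0.0]
ft_force: [-2.2, 1.1, -0.7]
grip_width: -0.001
grasp_force: 0.8
```

Request:
carry_out([
  [0,0.01,0,0,-1],
  [0,0.02,0,0,-1],
  [0,0.03,0,0,-1],
])

```text
clock: 8.78
position: [0.4804, 0.0673, 0.1108]
ee_rot: [0.632, 0.775, -0.001, -0.001]
ft_force: [-11.2, -1.6, 7.9]
grip_width: 0.003
grasp_force: 5.9
```

```bash
python3 - <<'E'
from h import *
o=manip.get_obs(); print(tobox(o["position"][None],(.616,.097),.2025))
p=camera("wrist"); A=tobox(unproj(p),(.616,.097),.2025)
D=A[(A[:,2]>.115)&(A[:,2]<.131)&(A[:,1]>.02)&(A[:,1]<.06)&(A[:,0]>-.2)&(A[:,0]<-.108)]; print("pull",len(D),np.round(np.percentile(D,[2,10,50,90,98],axis=0),4).tolist())
E
```

```text
[[-0.13881234 -0.00181372  0.11081285]]
pull 3445 [[-0.1249, 0.0209, 0.1197], [-0.1241, 0.0245, 0.1265], [-0.1169, 0.0412, 0.1277], [-0.1098, 0.0564, 0.1285], [-0.1084, 0.0593, 0.129]]
```

The drawer is shut: the pull's face is at its stop with 11 N of contact. Next I'll back off, rise, open the gripper and move over the bar.

Request:
carry_out([
  [0,-0.35,0,0,-1],
  [0,-0.35,-0.3,0,-1],
  [0,-0.35,-0.7,0,0],
  [0,-0.35,-1,0,0.3],
  [0,-0.35,-1,0,0.3],
])

```text
clock: 9.45
position: [0.432, 0.0573, 0.2645]
ee_rot: [0.632, 0.775, 0.002, 0.003]
ft_force: [-0.3, 0.6, 0.1]
grip_width: 0.633
grasp_force: 0.0
```

Request:
carry_out([
  [0,0.4,-0.1,0,0.3],
  [0,0.77,-0.1,0,0.3],
  [0,0.77,-0.1,0,0.3],
  [0,0.77,-0.1,0,0.3],
])

```text
clock: 9.95
position: [0.5427, 0.0808, 0.2751]
ee_rot: [0.632, 0.775, -0.0, -0.001]
ft_force: [-0.5, -0.1, 0.7]
grip_width: 0.649
grasp_force: 0.0
```

```bash
python3 - <<'E'
from h import *
o=manip.get_obs(); Rt=Ro.from_quat(o["ee_rot"]).as_matrix(); T=o["position"]; c=(.617,.097)
print(T,o["grip_width"],tobox(T[None],c,.2025))
p=camera("wrist"); W=unproj(p); X=(W-T)@Rt
m=(X[:,0]<.03)&(X[:,0]>-.03)&(abs(X[:,1])<.07)&(X[:,2]<.045); X=X[m]
for z in np.arange(-.08,.045,.006):
    s=X[(X[:,2]>=z)&(X[:,2]<z+.006)]
    if len(s): print(round(z,3),len(s),np.round(s.min(0),4),np.round(s.max(0),4))
A=tobox(W,c,.2025)
D=A[(A[:,2]>.115)&(A[:,2]<.131)&(abs(A[:,1])<.06)&(A[:,0]>-.2)&(A[:,0]<-.108)]; print("pull",len(D),np.round(np.percentile(D,[2,10,50,98],axis=0),4).tolist() if len(D) else 0)
B=A[(A[:,2]>.178)&(A[:,2]<.205)&(abs(A[:,0])<.11)&(abs(A[:,1])<.08)]; print("bar",len(B),np.round(np.percentile(B,[1,5,50,95,99],axis=0),4).tolist() if len(B) else 0)
save(p,"w3")
E
```

```text
[0.54268603 0.08075458 0.27509431] 0.6488471513136747 [[-0.07606276 -0.00096753  0.27509431]]
-0.08 4549 [-0.0114 -0.0633 -0.08  ] [ 0.0175  0.0647 -0.074 ]
-0.074 2916 [-0.014  -0.0619 -0.074 ] [ 0.0168  0.0632 -0.068 ]
-0.068 4912 [-0.0134 -0.0609 -0.068 ] [ 0.0128  0.0623 -0.062 ]
-0.062 3546 [-0.0136 -0.0599 -0.062 ] [ 0.0134  0.0615 -0.056 ]
-0.056 1228 [ 0.0051 -0.0576 -0.056 ] [ 0.0134  0.0598 -0.05  ]
-0.05 740 [-0.0106 -0.0475 -0.05  ] [ 0.0122  0.0482 -0.044 ]
-0.044 616 [-0.0125 -0.0405 -0.044 ] [ 0.0107  0.042  -0.038 ]
-0.038 673 [-0.0127 -0.0406 -0.038 ] [ 0.011   0.0422 -0.032 ]
-0.032 606 [-0.0126 -0.0406 -0.032 ] [ 0.0107  0.0421 -0.026 ]
-0.026 518 [-0.012 -0.041 -0.026] [ 0.0106  0.042  -0.02  ]
-0.02 463 [-0.012  -0.0407 -0.02  ] [ 0.0106  0.0416 -0.014 ]
-0.014 213 [-0.0128 -0.0332 -0.014 ] [ 0.0105  0.0347 -0.008 ]
-0.008 13 [-0.0088 -0.0272 -0.008 ] [ 0.0038  0.0286 -0.0073]
pull 1917 [[-0.1251, -0.0572, 0.1262], [-0.1235, -0.0464, 0.1268], [-0.1166, 0.0051, 0.1277], [-0.1083, 0.0578, 0.1291]]
bar 2067 [[-0.0796, -0.0596, 0.1888], [-0.079, -0.0532, 0.1901], [-0.0735, 0.0068, 0.1937], [-0.0684, 0.0562, 0.1953], [-0.0679, 0.0599, 0.1958]]
```

View pics/w3.png

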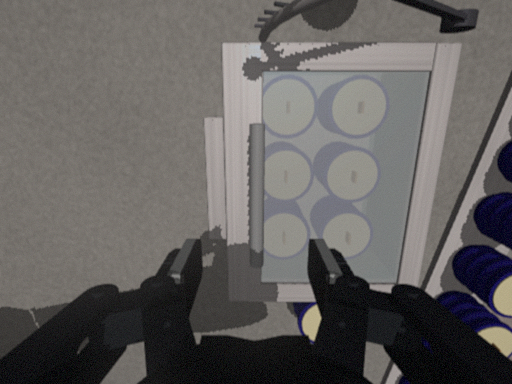

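The wrist view shows the bar vertical at column 257, from row 125 to row 265. The open fingers straddle it at columns 185 and 325, and the pull is tucked in against the box. I'll descend now.

Request:
carry_out([
  [0,0.01,0.25,0,0.3],
  [0,0.01,0.5,0,0.3],
  [0,0.01,0.62,0,0.3],
  [0,0.01,0.66,0,0.3],
  [0,0.01,0.69,0,0.3],
  [0,0.01,0.69,0,0.3],
])

```text
clock: 10.75
position: [0.545, 0.0806, 0.1732]
ee_rot: [0.632, 0.775, 0.0, 0.0]
ft_force: [0.4, 0.3, 0.0]
grip_width: 0.649
grasp_force: 0.0
```

```bash
python3 - <<'E'
from h import *
o=manip.get_obs(); Rt=Ro.from_quat(o["ee_rot"]).as_matrix(); T=o["position"]; c=(.617,.097)
p=camera("wrist"); W=unproj(p); A=tobox(W,c,.2025); print(tobox(T[None],c,.2025),o["ft_force"])
F=A[(A[:,1]>.03)&(A[:,1]<.06)&(A[:,2]>.14)&(A[:,2]<.16)&(A[:,0]<-.06)]; print("flap z",np.median(F[:,2]) if len(F) else 0)
B=A[(A[:,2]>.178)&(A[:,2]<.205)&(A[:,1]>.02)&(A[:,1]<.055)&(abs(A[:,0]+.075)<.015)]; print("bar",len(B),np.round(np.percentile(B,[2,50,98],axis=0),4).tolist() if len(B) else 0)
s=camera("scene"); m=[o for o in outline_of("pointer",s)]
print([ (x["conf"],x["region"].sum()) for x in m])
A=tobox(unproj(s),(.6185,.0975),.2025)
Q=A[(A[:,1]>.134)&(A[:,1]<.16)&(A[:,2]>.13)&(A[:,0]>-.13)&(A[:,0]<.12)]
r=np.hypot(Q[:,2]-.14,.095-Q[:,0]); th=np.arctan2(Q[:,2]-.14,.095-Q[:,0])
for a,b in((.04,.07),(.07,.1),(.1,.13),(.13,.155),(.18,.195),(.195,.22)):
    k=(r>a)&(r<b); print("pt",a,k.sum(),np.round(np.percentile(th[k],[10,50,90]),3) if k.sum() else 0,np.round(np.median(Q[k],0),3) if k.sum() else 0)
t=camera("top"); A=tobox(unproj(t),(.6145,.096),.2025)
Q=A[(A[:,1]>.136)&(A[:,1]<.16)&(A[:,2]>.13)&(A[:,0]>-.13)&(A[:,0]<.12)]
r=np.hypot(Q[:,2]-.14,.095-Q[:,0]); th=np.arctan2(Q[:,2]-.14,.095-Q[:,0])
for a,b in((.04,.07),(.07,.1),(.1,.13),(.13,.155),(.18,.195),(.195,.22)):
    k=(r>a)&(r<b); print("top",a,k.sum(),np.round(np.percentile(th[k],[10,50,90]),3) if k.sum() else 0,np.round(np.median(Q[k],0),3) if k.sum() else 0)
E
```

```text
[[-0.07386959 -0.00159024  0.17322293]] [0.39883866 0.30829311 0.00111595]
flap z 0.1534342765682344
bar 1992 [[-0.0796, 0.0208, 0.1892], [-0.0738, 0.0387, 0.1937], [-0.0681, 0.0544, 0.1954]]
[(0.51, np.int64(138))]
pt 0.04 28 [0.611 0.701 0.802] [0.054 0.143 0.174]
pt 0.07 27 [0.627 0.677 0.719] [0.028 0.142 0.193]
pt 0.1 26 [0.607 0.654 0.689] [0.003 0.143 0.21 ]
pt 0.13 22 [0.606 0.645 0.665] [-0.02   0.142  0.225]
pt 0.18 12 [0.602 0.626 0.646] [-0.059  0.143  0.25 ]
pt 0.195 28 [0.612 0.638 0.665] [-0.068  0.141  0.262]
top 0.04 5 [0.705 0.802 0.833] [0.055 0.141 0.179]
top 0.07 0 0 0
top 0.1 3 [0.669 0.691 0.693] [0.005 0.144 0.213]
top 0.13 6 [0.607 0.647 0.674] [-0.019  0.142  0.225]
top 0.18 3 [0.642 0.642 0.661] [-0.055  0.142  0.254]
top 0.195 21 [0.626 0.641 0.661] [-0.072  0.143  0.264]
```

Pointer points on a line fit give about 0.595 rad. Closing on the bar.

Request:
carry_out([
  [0,0,0,0,-1],
  [0,0,0,0,-1],
  [0,0,0,0,-1],
  [0,0,0,0,-1],
  [0,0,0,0,-1],
  [0,0,0,0,-1],
], force=50)

```text
clock: 11.7
position: [0.5443, 0.0805, 0.1726]
ee_rot: [0.632, 0.775, -0.0, -0.0]
ft_force: [-5.0, -1.2, 5.8]
grip_width: 0.12
grasp_force: 48.9
```

Request:
carry_out([
  [0,0.018,-0.056,0,-1],
  [0,0.037,-0.112,0,-1],
  [0,0.06,-0.166,0,-1],
  [0,0.085,-0.219,0,-1],
  [0,0.113,-0.27,0,-1],
  [0,0.143,-0.321,0,-1],
  [0,0.143,-0.321,0,-1],
])

```text
clock: 12.58
position: [0.5648, 0.0846, 0.2213]
ee_rot: [0.632, 0.775, -0.001, -0.001]
ft_force: [-11.5, -3.5, 2.1]
grip_width: 0.115
grasp_force: 49.0
```

Request:
carry_out([
  [0,0.033,-0.049,0,-1],
  [0,0.067,-0.096,0,-1],
  [0,0.105,-0.141,0,-1],
  [0,0.144,-0.184,0,-1],
  [0,0.184,-0.225,0,-1],
  [0,0.217,-0.257,0,-1],
  [0,0.217,-0.257,0,-1],
])

```text
clock: 13.45
position: [0.5969, 0.0911, 0.2612]
ee_rot: [0.632, 0.775, -0.001, -0.0]
ft_force: [-13.9, -5.0, 12.2]
grip_width: 0.11
grasp_force: 49.5
```

```bash
python3 - <<'E'
from h import *
o=manip.get_obs(); T=o["position"]; print(tobox(T[None],(.617,.097),.2025),o["ft_force"],o["grip_width"],o["grasp_force"])
s=camera("scene"); save(s,"s4"); A=tobox(unproj(s),(.6185,.0975),.2025)
def line(P,n):
    x,z=P[:,0],P[:,2]
    k=np.ones(len(x),bool)
    for _ in range(8):
        v=cv2.fitLine(np.c_[x[k],z[k]].astype(np.float32),cv2.DIST_HUBER,0,.01,.01).ravel()
        d=abs((x-v[2])*v[1]-(z-v[3])*v[0]); k=d<.006
    print(n,k.sum(),"angle",round(float(np.arctan(-v[1]/v[0])),4),"range x",x[k].min(),x[k].max(), "rms",d[k].std())
r=np.hypot(A[:,2]-.14,.095-A[:,0]); th=np.arctan2(A[:,2]-.14,.095-A[:,0])
line(A[(A[:,1]>.136)&(A[:,1]<.155)&(r>.03)&(r<.193)&(abs(th-.62)<.25)],"pointer")
for a,b in((.108,.122),(-.123,-.108)):
    line(A[(A[:,1]>a)&(A[:,1]<b)&(r>.02)&(r<.2)&(abs(th-.65)<.35)],"flap rim")
P=A[(abs(A[:,1])<.123)&(r>.02)&(r<.2)&(abs(th-.65)<.15)]
print("plane",len(P)); M=np.c_[P[:,0],P[:,1],np.ones(len(P))]; w=np.ones(len(P),bool)
for _ in range(8):
    q=np.linalg.lstsq(M[w],P[w,2],rcond=None)[0]; e=P[:,2]-M@q; w=abs(e)<.006
print(q,w.sum(),"angle",np.arctan(-q[0]))
im=cv2.imread("pics/s4.png"); cv2.imwrite("pics/s4c.png",cv2.resize(im[80:240,180:380],(750,600),interpolation=cv2.INTER_CUBIC))
E
```

```text
[[-0.02088282 -0.00168696  0.26121017]] [-13.88154371  -4.99306717  12.16555747] 0.10969435529805764 49.5235151052475
pointer 126 angle 0.5863 range x -0.06275267639627491 0.07417442599506985 rms 0.0015030550023068213
flap rim 181 angle 0.5833 range x -0.05377917994921656 0.08188886843929793 rms 0.0010546382890561333
flap rim 286 angle 0.5825 range x -0.06614200060018557 0.08181353515369712 rms 0.001104589766296524
plane 3401
[-0.68239527 -0.00435488  0.21139975] 3270 angle 0.598812736576911
```

View pics/s4c.png

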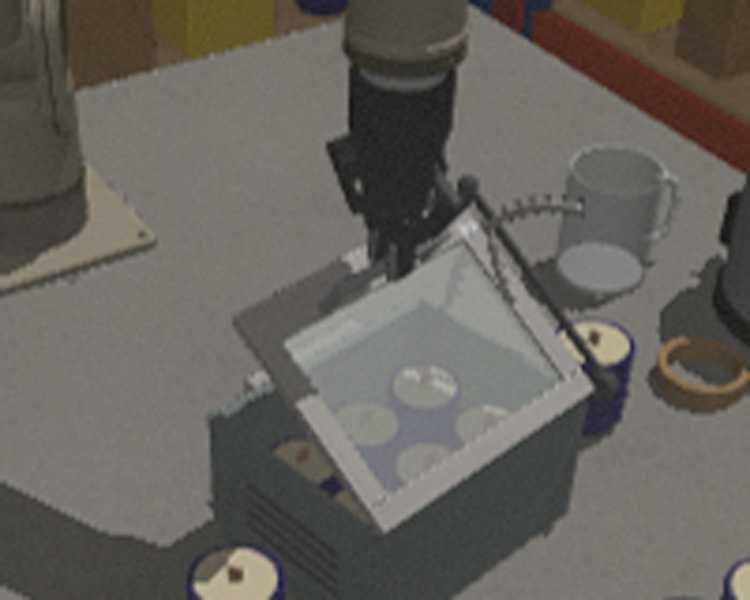

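The scene crop shows the flap held up with its rim parallel to the pointer arm, which runs from (468,188) to (605,383). The fits give 0.583 for the flap and 0.586–0.60 for the pointer. I'll make a small trim, check the pull, then hand in.

Request:
carry_out([
  [0,0.008,-0.007,0,-1],
  [0,0.008,-0.007,0,-1],
  [0,0.008,-0.007,0,-1],
  [0,0.008,-0.007,0,-1],
])

```text
clock: 14.0
position: [0.5977, 0.0914, 0.262]
ee_rot: [0.632, 0.775, -0.001, -0.0]
ft_force: [-14.8, -3.4, 11.6]
grip_width: 0.119
grasp_force: 49.4
```

```bash
python3 - <<'E'
from h import *
for n,c in(("wrist",(.617,.097)),("scene",(.6185,.0975))):
    p=camera(n); A=tobox(unproj(p),c,.2025)
    D=A[(A[:,2]>.115)&(A[:,2]<.135)&(abs(A[:,1])<.06)&(A[:,0]>-.2)&(A[:,0]<-.108)]; print(n,"pull",len(D),np.round(np.percentile(D,[2,10,50,98],axis=0),4).tolist() if len(D) else 0)
r=np.hypot(A[:,2]-.14,.095-A[:,0]); th=np.arctan2(A[:,2]-.14,.095-A[:,0])
for n,a,b,l in(("pointer",.136,.155,.25),("rim",.108,.122,.35),("rim",-.123,-.108,.35)):
    P=A[(A[:,1]>a)&(A[:,1]<b)&(r>.03)&(r<.193)&(abs(th-.64)<l)]; k=np.ones(len(P),bool)
    for _ in range(8):
        v=cv2.fitLine(P[k][:,[0,2]].astype(np.float32),cv2.DIST_HUBER,0,.01,.01).ravel(); k=abs((P[:,0]-v[2])*v[1]-(P[:,2]-v[3])*v[0])<.006
    print(n,k.sum(),np.arctan(-v[1]/v[0]))
o=manip.get_obs(); print(o["ft_force"],o["grasp_force"],o["clock"])
E
```

```text
wrist pull 1740 [[-0.1247, -0.0568, 0.1262], [-0.1235, -0.0457, 0.1268], [-0.1176, 0.0051, 0.1276], [-0.1106, 0.0574, 0.129]]
scene pull 11 [[-0.1241, -0.0595, 0.1244], [-0.1237, -0.0584, 0.1249], [-0.1204, -0.0541, 0.1259], [-0.1129, -0.0455, 0.1271]]
pointer 122 0.58887714
rim 176 0.59118974
rim 261 0.58748555
[-13.88442934  -3.88474899  11.82198764] 49.40445363521576 14.1
```

The flap and pointer agree within a few milliradians, the drawer is shut and the grip is firm, so I'm handing in.

```bash
python3 -c "
from workcell import ticket
print(ticket.hand_in())"
```

```text
the job is handed in; nothing more can be done
None
```

The job is handed in: I pushed the drawer shut first, then lifted the flap to about 0.59 rad, within about 0.003 rad of the pointer, and the gripper is still holding it by the bar.

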